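# Open the ballast tin down to its bottom

### The arm

A 6-joint arm with a two-finger parallel gripper is mounted at the origin on the work surface. World frame = base frame: x ahead of the robot, y to its left, z up, the work surface at z = 0. Lengths are in m, angles in rad, forces in N, time in s.
With the tool pointing down it reaches from about 0.3 to 0.875 m from the base axis. Payload 6.4 kg.
Tool frame: the origin (TCP) lies at the very end of the fingers, on their centre line; the grasp point (between the pads) lies 19 mm behind it; z points along the fingers, x is the direction in which the jaws open and shut, and the axes are right-handed (so a half turn about z gives the same grasp; the last joint's range is limited). The gripper opens to 85 mm and grips with 20 to 120 N. Pads are 22 mm wide; open, the fingers measure 114 mm over their backs; the gripper's body (76 mm by 85 mm) begins 54 mm behind the grasp point. The pads swing forward as they close: fully open they stand 13 mm farther back than shut.
Start: joints at [-1.459, 0.181, 1.607, -0, 1.354, -0.206], TCP at [0.18, -0.546, 0.231] pointing down, gripper open.
Joint ranges: [-2.99, 2.99], [-0.89, 2.07], [0.3, 2.58], [-1.14, 4.28], [0, 2.63], [-3.12, 3.12]. Speed limits (rad/s): [2.57, 2.57, 3.01, 3.14, 3.14, 3.14].

### API

Orientations are given as a rotation vector (axis times angle).
In Python, from workcell import ctrl gives the robot as it stands.
- The arm moves only by the shell command python3 -m jog 'ROWS'. ROWS is JSON, a list of rows, each a list of 7 numbers: the gripper command: -1 is shut, 1 is fully open, values between are in proportion, then the shift along the tool's x, y, z in m, then the turn, a rotation vector about the tool's x, y, z in degrees. In form: [[jaw, tx, ty, tz, ax, ay, az], ...]. A call has 1 to 8 rows; each row shifts and turns the pose as measured when the row begins, along the tool's axes as they then stand; what a row does not reach is not made up. A row lasts 1/8 s, in which the tool goes at most 62.5 mm and 10.7 degrees, less where a joint would pass 70% of its speed; a pose out of reach is approached as far as the arm can. A call with a gripper value outside its range is refused whole. The fingers move at their own pace and stop on an object; the grip force is fixed at half the most. Time passes only in rows, so rows that do not move let the fingers close. It gives the time, the measured TCP pose, the force and the opening at its end, in the units of the state.
- ctrl.read_state(): the state, without advancing time (a new reading comes with each control period).
- ctrl.capture(name): name is "scene" or "top"; returns a dict with "img" (420x560x3 uint8, red, green, blue), "fovy" (degrees; the focal length in pixels is half the picture's height over the tangent of half this angle, whatever the lens; pixels are square), "cx", "cy" (the principal point, pixels), "eye" and "attitude" of the camera in the world. Camera axes: x right, y up, looking along -z (the intrinsics and any distortion apply to the point x, -y, -z); pixel columns grow to the right and rows downward; lengths in m; the calibration is good to about 2 mm. A picture is of the moment at which its call begins. There is no depth.
- ctrl.sign_off(): hands the job in, once; it reports no verdict.
The state is a dict: "clock": time; "joint_positions": joint angles; "joint_velocities": joint speeds; "joint_torque": joint torques, N m; "eef_pos": TCP position; "orientation": TCP orientation; "contact_force": force on the tool from outside, world axes, zero at the start; "torque": the same for the moment, N m; "finger_gap": opening from 0.0 (shut) to 1.0 (fully open).
Only numpy, scipy, OpenCV 4.12 (cv2) and the standard library are available. Lean on these libraries where they do the work, as an engineer would, in place of code of your own. Each camera call takes 0.05 s, during which the arm holds its last target.

### The job

Get at the lead slugs in the bottom of the wide round tin: take off its lid first, then lift out its inner tray, and set both gently down, upright and side by side, on the cork mat. Leave the tin itself standing where it is.

Things in the scene. Friction and masses are not known exactly. Their poses are not given: they have to be found in the camera images.
- tin: Wide round aluminium tin, loose, 0.6 kg. 60 mm high, diameter 96, wall 3; an outer bead (diameter 110), its top 45 mm up, carries the lid; ledges inside carry the tray, its underside 22 mm up. 118 mm high when closed, knob included. A narrower round tin (78 mm) and a square tin with similar knobs stand about: not these. Origin: centre of the underside, z up.
- lid: Deep aluminium cap over the tin, loose, 0.12 kg, 2.5 mm play all round, lifts straight off. Diameter 107, 45 high, hollow below. On top, on its axis, an upright round wooden knob from 45 to 73 mm above the lid's lower edge, diameter 16 in its lower half, 20 in its upper. It must rise 40 mm to clear the tray's handle. Origin: centre of the lower edge, z up.
- tray: Round steel tray in the tin, hidden under the lid at first, loose, 0.12 kg, 4 mm play all round. Diameter 82, wall 28 high; beads in it are stuck fast. On its axis a post (diameter 8) with a round wooden grip, diameter 18, from 48 to 62 mm above the tray's underside, ending 24 mm above the tin's rim. It must rise 38 mm to clear the rim. Origin: centre of the underside, z up.
- mat: Cork mat, fixed, lying flat on the bench: 280 (its x) by 170 (its y) by 4 mm thick. Room for lid and tray side by side along its length. Origin: centre of the underside, z up; mat top at z = 4 mm.
Mind the look-alikes: they are no part of the job. What is shaped like the tin but blue is not meant.

How it is judged:
On the way:
1. the lid is off, more than 110 mm to the side of the tin, while the tray still sits in the tin (horizontal distance between lid and tin above 0.11 m and horizontal distance between tray and tin below 0.012 m and z of tray in the frame of tin below 0.03 m), for 0.2 s.
At the end, for the whole second after the job is handed in: Lid and tray stand upright (8 degrees), released, at rest and side by side (centres 85 mm apart or more), flat on the cork mat, overhanging its edge by at most 13 mm; the tin stands upright within 30 mm of where it was (x of lid in the frame of mat between -0.1 and 0.1 m and y of lid in the frame of mat between -0.045 and 0.045 m and z of lid in the frame of mat between 0 and 0.009 m and angle between each of lid, tray, tin's own z axis and vertical below 0.15 rad and linear speed of each of lid, tray, tin below 0.02 m/s and contact force between the fingers and lid below 0.3 N and x of tray in the frame of mat between -0.112 and 0.112 m and y of tray in the frame of mat between -0.057 and 0.057 m and z of tray in the frame of mat between 0 and 0.009 m and contact force between the fingers and tray below 0.3 N and horizontal distance between lid and tray above 0.085 m and distance of tin from where it was at the start of the episode below 0.03 m); the robot touches nothing.
It fails at once if the lid is dropped: falls freely from more than about 20 mm, faster than 0.6 m/s with no finger on it (linear speed of lid above 0.6 m/s and contact force between the fingers and lid below 0.2 N).
It fails at once if the tray is dropped: falls freely from more than about 20 mm, faster than 0.6 m/s with no finger on it (linear speed of tray above 0.6 m/s and contact force between the fingers and tray below 0.2 N).
It fails at once if the lid or the tray is slammed on the mat (more than 60 N) (contact force between any of lid, tray and mat above 60 N).
It fails at once if the tin is tipped over (more than 30 degrees) (angle between tin's own z axis and vertical above 0.52 rad).
It also fails if it takes over 72 s, if anything falls off the work surface, if the arm or the gripper's body presses on something with over 40 N, if the wrist force passes 120 N, or if a joint passes its speed limit or range.

## Working session

There is one attempt and no reset: what is moved stays moved. The work goes in short steps, Python scripts to look and compute and a shell command to move; the robot and the scene stay as the last step left them, time stands still between calls to the robot, and variables do not carry over. Pictures are saved under pics/ and viewed, and the job is handed in when it is done.

```bash
mkdir -p pics; ls
cat > h.py <<'E'
from workcell import ctrl
import cv2, numpy as np
def cap(name, fn):
    c=ctrl.capture(name); cv2.imwrite('pics/'+fn+'.png', c['img'][:,:,::-1]); return c
E
python3 - <<'E'
from h import *
for n in('scene','top'):
    c=cap(n,n+'0'); print({k:v for k,v in c.items() if k!='img'})
print(ctrl.read_state())
E
```

```text
pics
{'fovy': 56.167203400617176, 'cx': 280.2356553911875, 'cy': 210.04997075267903, 'eye': array([ 0.72166139, -0.4074834 ,  0.77051449]), 'attitude': array([0.5777944 , 0.16065743, 0.508528  ])}
{'fovy': 48.720742344177644, 'cx': 285.8174680603139, 'cy': 210.95601427445453, 'eye': array([0.40243794, 0.02236583, 0.83862579]), 'attitude': array([ 0.0592039 , -0.09992502, -1.58168882])}
{'clock': 0.1, 'joint_positions': array([-1.45929385e+00,  1.81480749e-01,  1.60788389e+00, -1.41913176e-05,
        1.35380092e+00, -2.06295827e-01]), 'joint_velocities': array([-0.00052733, -0.00141406, -0.00165381, -0.00230971, -0.00082741,
        0.00085158]), 'joint_torque': array([ 1.79945764e-04, -4.45874727e+01, -3.52238774e+01, -2.15387395e-04,
        4.14460665e-03,  3.92025868e-05]), 'eef_pos': array([ 0.17963294, -0.54570856,  0.23047802]), 'orientation': array([-2.54402488e+00,  1.84127332e+00,  1.67780645e-03]), 'contact_force': array([-0.22619697,  0.38722359,  0.36650888]), 'torque': array([ 0.03554702,  0.02799132, -0.01010872]), 'finger_gap': 0.9981483312621287}
```

View pics/scene0.png

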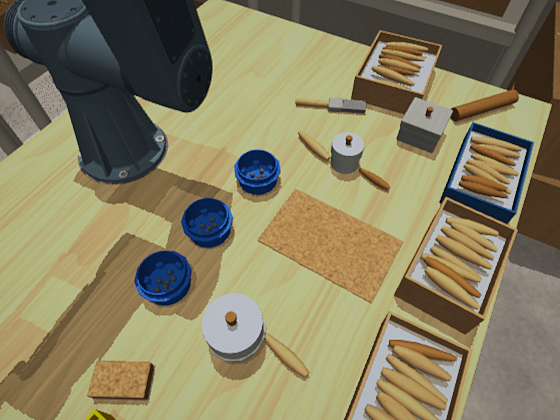

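View pics/top0.png

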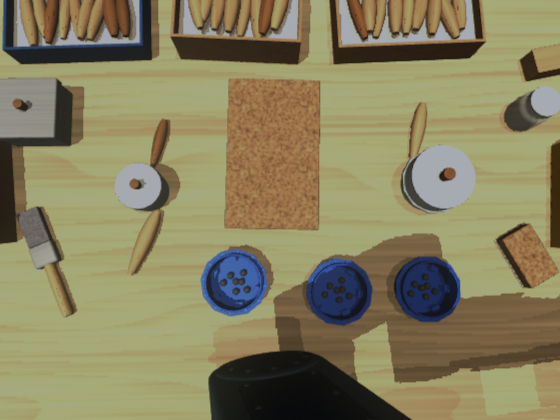

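The top view shows the wide tin with its wooden knob near (448,174), the mat at columns 228–320 and rows 80–228, and the narrow and square tins on the left. In the scene view the wide tin is at (233,325). I'll enlarge both to read finer points.

Run:
```python
import cv2,numpy as np
t=cv2.imread('pics/top0.png'); s=cv2.imread('pics/scene0.png')
a=cv2.resize(t[130:230,390:490],None,fx=4,fy=4,interpolation=cv2.INTER_CUBIC)
b=cv2.resize(s[280:380,185:285],None,fx=4,fy=4,interpolation=cv2.INTER_CUBIC)
cv2.imwrite('pics/crop1.png',np.hstack([a,b]))
a=cv2.resize(t[65:245,210:340],None,fx=3,fy=3,interpolation=cv2.INTER_CUBIC)
b=cv2.resize(s[180:305,250:410],None,fx=2.4,fy=2.4,interpolation=cv2.INTER_CUBIC)
o=np.zeros((540,390+384,3),np.uint8);o[:,:390]=a;o[:300,390:]=b
cv2.imwrite('pics/crop2.png',o)
```

```text
(no output)
```

View pics/crop1.png

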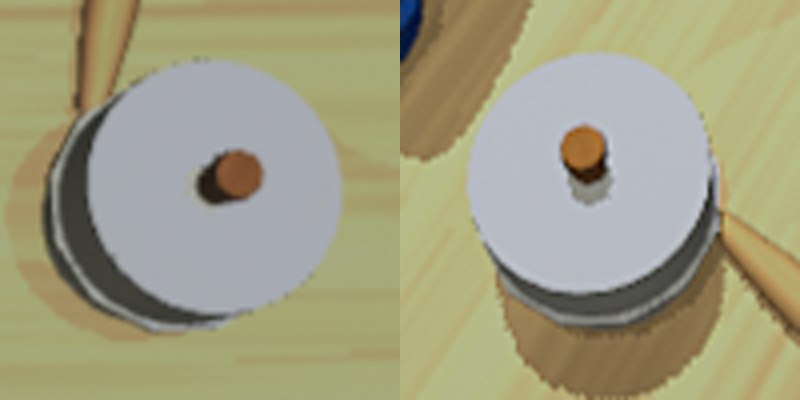

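View pics/crop2.png

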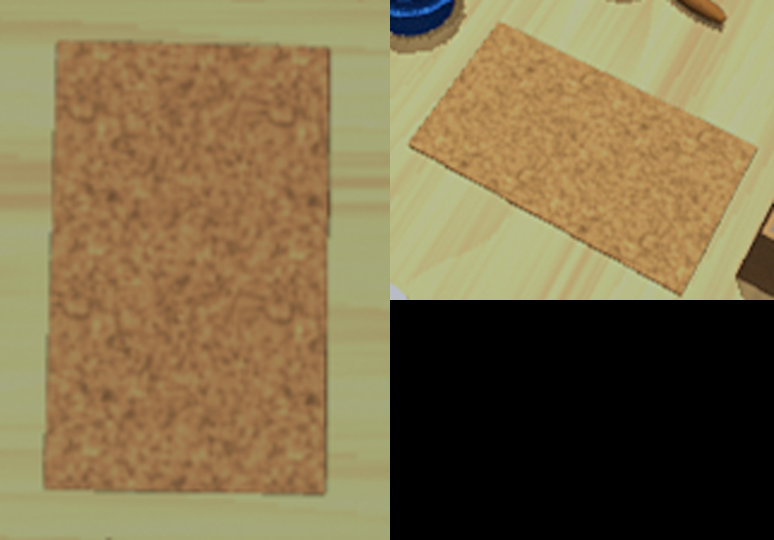

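```bash
cat >> h.py <<'E'
from scipy.spatial.transform import Rotation as R
CAM={'scene':(56.167203400617176,280.2356553911875,210.04997075267903,[ 0.72166139, -0.4074834 ,  0.77051449],[0.5777944 , 0.16065743, 0.508528  ]),
'top':(48.720742344177644,285.8174680603139,210.95601427445453,[0.40243794, 0.02236583, 0.83862579],[ 0.0592039 , -0.09992502, -1.58168882])}
def ray(cam,u,v):
    f,cx,cy,e,a=CAM[cam]; F=210/np.tan(np.radians(f/2))
    return np.array(e), R.from_rotvec(a).apply([(u-cx)/F,-(v-cy)/F,-1])
def at(cam,u,v,z):
    e,d=ray(cam,u,v); return e+d*(z-e[2])/d[2]
def proj(cam,P):
    f,cx,cy,e,a=CAM[cam]; F=210/np.tan(np.radians(f/2))
    q=R.from_rotvec(a).inv().apply(np.array(P)-e); return np.array([cx+F*q[0]/-q[2], cy-F*q[1]/-q[2]])
E
python3 - <<'E'
from h import *
np.set_printoptions(precision=4,suppress=True)
print('knob',at('top',449.5,173.6,.118),at('scene',231.2,316.8,.118))
print('lid',at('top',444,176.7,.09),at('scene',232.5,323,.09))
T=[(229,78.7),(319.7,80.7),(318.7,229.7),(224.3,228)]
S=[(296.7,189.6),(402.5,242.1),(371.7,302.9),(258.3,240.4)]
A=np.array([at('top',*p,.004) for p in T]);B=np.array([at('scene',*p,.004) for p in S])
print(A,A.mean(0));print(B,B.mean(0))
for X in(A,B): print(np.linalg.norm(X-np.roll(X,1,0),axis=1))
E
```

```text
knob [ 0.5322 -0.2579  0.118 ] [ 0.5355 -0.2585  0.118 ]
lid [ 0.5322 -0.2593  0.09  ] [ 0.5357 -0.2601  0.09  ]
[[ 0.7351  0.1023  0.004 ]
 [ 0.7306 -0.0664  0.004 ]
 [ 0.4524 -0.0588  0.004 ]
 [ 0.4575  0.1111  0.004 ]] [0.5939 0.0221 0.004 ]
[[ 0.4637  0.1093  0.004 ]
 [ 0.7377  0.0986  0.004 ]
 [ 0.7332 -0.0663  0.004 ]
 [ 0.4576 -0.0577  0.004 ]] [0.598 0.021 0.004]
[0.2778 0.1688 0.2784 0.17  ]
[0.1671 0.2742 0.165  0.2757]
```

```bash
cat >> h.py <<'E'
def go(tx,ty,tz,yaw=None):
    s=ctrl.read_state(); Rm=R.from_rotvec(s['orientation']).as_matrix(); p=s['eef_pos']
    np.set_printoptions(precision=4,suppress=True)
    print('t',round(s['clock'],2),'pos',p,'F',s['contact_force'],'gap',round(s['finger_gap'],3))
    print('x axis',Rm[:,0],'z',Rm[:,2],'jaw yaw',np.degrees(np.arctan2(Rm[1,0],Rm[0,0])))
    print('tool shift mm',1e3*Rm.T@(np.array([tx,ty,tz])-p))
    if yaw is not None:
        Rt=R.from_euler('zx',[yaw,180],degrees=True).as_matrix(); Rt=R.from_euler('ZX',[yaw,180],degrees=True).as_matrix()
        print('turn deg',np.degrees(R.from_matrix(Rm.T@Rt).as_rotvec()))
E
python3 - <<'E'
from h import *
go(.534,-.2585,.231,-90); go(.534,-.2585,.231,-30)
E
```

```text
t 0.1 pos [ 0.1796 -0.5457  0.2305] F [-0.2262  0.3872  0.3665] gap 0.998
x axis [ 0.3125 -0.9499 -0.0015] z [-0.0002  0.0016 -1.    ] jaw yaw -71.79130908279083
tool shift mm [-162.0948 -426.3687   -0.1404]
turn deg [-0.0035  0.0904 18.2087]
t 0.1 pos [ 0.1796 -0.5457  0.2305] F [-0.2262  0.3872  0.3665] gap 0.998
x axis [ 0.3125 -0.9499 -0.0015] z [-0.0002  0.0016 -1.    ] jaw yaw -71.79130908279083
tool shift mm [-162.0948 -426.3687   -0.1404]
turn deg [ -0.0491   0.078  -41.7913]
```

```bash
python3 -m jog '[[0,0,0,0,0,0,9.1],[0,0,0,0,0,0,9.1],[0,0,0,0,0,0,0]]'
python3 - <<'E'
from h import *
go(.534,-.2585,.2,-90)
E
```

```text
clock: 0.48
eef_pos: [0.1795, -0.5447, 0.2288]
orientation: [-2.211, 2.228, 0.006]
contact_force: [0.4, 0.0, -0.2]
finger_gap: 0.502
t 0.47 pos [ 0.1795 -0.5447  0.2288] F [ 0.3553  0.0394 -0.2483] gap 0.502
x axis [-0.0074 -1.     -0.0048] z [-0.0005  0.0048 -1.    ] jaw yaw -90.4255867593603
tool shift mm [-288.6529 -352.3849   29.9867]
turn deg [ 0.0321  0.2726 -0.4255]
```

```bash
python3 -m jog '[[0,-36,-44,0,0,0,0]]' 2>&1 | tail -3; python3 -m jog '[[0,-0.036,-0.044,0,0,0,0],[0,-0.036,-0.044,0,0,0,0],[0,-0.036,-0.044,0,0,0,0],[0,-0.036,-0.044,0,0,0,0],[0,-0.036,-0.044,0,0,0,0],[0,-0.036,-0.044,0,0,0,0],[0,-0.02,-0.02,0,0,0,0],[0,0,0,0,0,0,0]]'
python3 - <<'E'
from h import *
go(.534,-.2585,.15,-90)
E
```

```text
orientation: [-2.21, 2.23, 0.006]
contact_force: [0.8, -0.7, 0.7]
finger_gap: 0.503
clock: 1.6
eef_pos: [0.5197, -0.2598, 0.2287]
orientation: [-2.245, 2.193, 0.007]
contact_force: [-0.3, 0.5, 0.3]
finger_gap: 0.498
t 1.6 pos [ 0.5197 -0.2598  0.2287] F [-0.2998  0.4831  0.2533] gap 0.498
x axis [ 0.0236 -0.9997 -0.0055] z [-0.001   0.0055 -1.    ] jaw yaw -88.64561797086354
tool shift mm [ -0.5141 -14.3507  78.7005]
turn deg [0.0547 0.3154 1.3545]
```

My first row there was typed in millimetres by mistake. It was clipped to one row's travel, so it did no harm. Next I'll correct the position and look.

```bash
python3 -m jog '[[0,-0.0005,-0.014,0.04,0,0.3,1.3],[0,0,0,0.035,0,0,0],[0,0,0,0,0,0,0]]'
python3 - <<'E'
from h import *
go(.534,-.2585,.15,-90)
t=cap('top','t1')['img']; s=cap('scene','s1')['img']
a=cv2.resize(t[110:250,380:500],None,fx=3.3,fy=3.3,interpolation=2);b=cv2.resize(s[250:390,175:295],None,fx=3.3,fy=3.3,interpolation=2)
cv2.imwrite('pics/c3.png',np.hstack([a,b])[:,:,::-1])
E
```

```text
clock: 1.98
eef_pos: [0.5328, -0.2609, 0.1526]
orientation: [2.227, -2.213, 0.001]
contact_force: [0.3, 0.7, 0.2]
finger_gap: 0.499
t 1.98 pos [ 0.5328 -0.2609  0.1526] F [0.3453 0.6523 0.233 ] gap 0.499
x axis [ 0.0064 -1.      0.0017] z [-0.0008 -0.0017 -1.    ] jaw yaw -89.63351742631839
tool shift mm [-2.4267 -1.1703  2.5929]
turn deg [ 0.0486 -0.0963  0.3664]
```

View pics/c3.png

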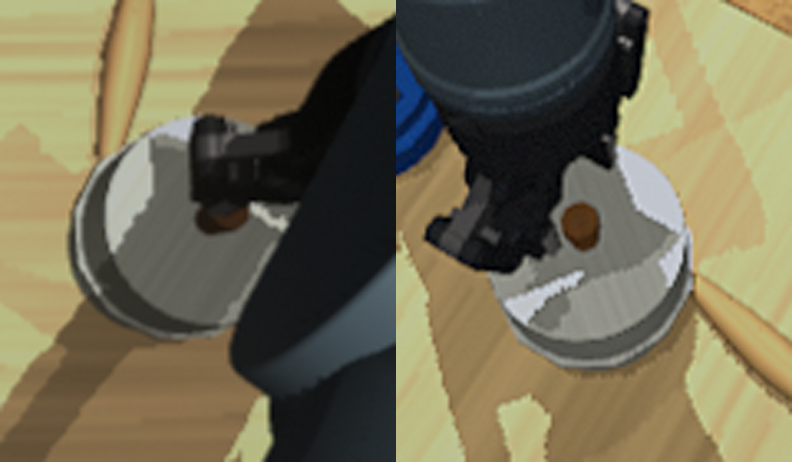

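```bash
python3 - <<'E'
from h import *
for c in('scene','top'):
    print(c,[proj(c,p) for p in([.5328,-.2609,.1526],[.5328,-.2609+.021,.1526],[.5328,-.2609-.021,.1526],[.5328,-.2609-.0355,.1526])])
E
python3 -m jog '[[0,-0.0024,-0.001,0.025,0,0,0.4],[0,0,0,0.01,0,0,0],[0,0,0,0,0,0,0]]'
python3 - <<'E'
from h import *
go(.534,-.2585,.15,-90)
t=cap('top','t1')['img']; s=cap('scene','s1')['img']
a=cv2.resize(t[110:250,380:500],None,fx=3.3,fy=3.3,interpolation=2);b=cv2.resize(s[250:390,175:295],None,fx=3.3,fy=3.3,interpolation=2)
cv2.imwrite('pics/c4.png',np.hstack([a,b])[:,:,::-1])
E
```

```text
scene [array([226.66810182, 310.10932423]), array([233.91809467, 299.36040255]), array([219.18419029, 321.20505641]), array([213.87421652, 329.07768378])]
top [array([460.0504153 , 169.07935135]), array([446.32710381, 169.20042683]), array([473.75204477, 168.95846716]), array([483.20006659, 168.87511091])]
clock: 2.45
eef_pos: [0.5383, -0.2639, 0.1268]
orientation: [-2.22, 2.223, -0.026]
contact_force: [-0.4, 0.2, 0.9]
finger_gap: 0.501
t 2.45 pos [ 0.5383 -0.2639  0.1268] F [-0.4263  0.1624  0.9042] gap 0.501
x axis [-0.0016 -0.9999  0.0115] z [ 0.0118 -0.0115 -0.9999] jaw yaw -90.09324729403497
tool shift mm [ -5.1055   4.056  -23.2881]
turn deg [-0.6744 -0.6596 -0.0894]
```

View pics/c4.png

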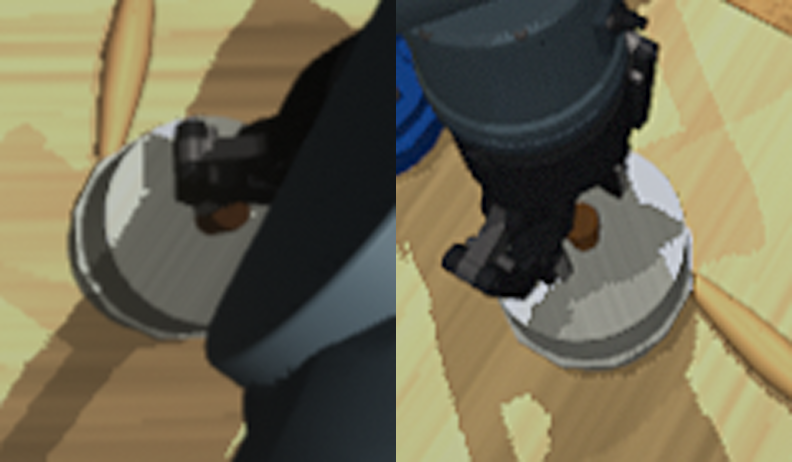

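The pose drifted in a way I didn't command. Before going lower I'll run zero rows to see whether that was motion or reading noise.

```bash
for i in 1 2 3; do python3 -m jog '[[0,0,0,0,0,0,0]]'; done
python3 - <<'E'
from h import *
go(.534,-.2585,.15,-90)
s=ctrl.read_state();print(s['joint_positions'],s['joint_velocities'])
E
```

```text
clock: 2.68
eef_pos: [0.5391, -0.2643, 0.1283]
orientation: [-2.219, 2.223, -0.03]
contact_force: [0.5, 0.0, -0.3]
finger_gap: 0.498
clock: 2.8
eef_pos: [0.5394, -0.2646, 0.1291]
orientation: [-2.219, 2.222, -0.031]
contact_force: [-0.5, -0.5, -0.6]
finger_gap: 0.502
clock: 2.92
eef_pos: [0.5396, -0.2647, 0.1294]
orientation: [-2.219, 2.222, -0.032]
contact_force: [-0.2, 0.3, 0.5]
finger_gap: 0.499
t 2.92 pos [ 0.5396 -0.2647  0.1294] F [-0.201   0.3262  0.497 ] gap 0.499
x axis [-0.0014 -0.9999  0.0139] z [ 0.015  -0.014  -0.9998] jaw yaw -90.08244894432556
tool shift mm [ -5.8836   5.2682 -20.7266]
turn deg [-0.8597 -0.7992 -0.0765]
[-0.6523  0.3315  1.6402 -0.0022  1.1496  0.9207] [ 0.0007 -0.003  -0.0023  0.0002  0.0013 -0.0015]
```

```bash
python3 -m jog '[[0,-0.003,0.0025,0,-0.43,-0.4,0],[0,-0.003,0.0025,0,-0.43,-0.4,0],[0,0,0,0,0,0,0]]'
python3 - <<'E'
from h import *
go(.534,-.2585,.118,-90)
E
```

```text
clock: 3.3
eef_pos: [0.5342, -0.2581, 0.1293]
orientation: [2.22, -2.223, -0.003]
contact_force: [0.1, -0.2, -0.6]
finger_gap: 0.499
t 3.3 pos [ 0.5342 -0.2581  0.1293] F [ 0.0536 -0.2169 -0.5614] gap 0.499
x axis [-0.0011 -1.     -0.0012] z [-0.0013  0.0013 -1.    ] jaw yaw -90.06588508777696
tool shift mm [ 0.4412  0.1529 11.2877]
turn deg [ 0.0758  0.0716 -0.0658]
```

```bash
python3 -m jog '[[0,0,0,0.006,0,0,0],[0,0,0,0.006,0,0,0],[0,0,0,0.004,0,0,0],[0,0,0,0.002,0,0,0],[0,0,0,0,0,0,0]]'
python3 - <<'E'
from h import *
go(.534,-.2585,.096,-90)
t=cap('top','t2')['img']; s=cap('scene','s2')['img']
a=cv2.resize(t[110:250,380:500],None,fx=3.3,fy=3.3,interpolation=2);b=cv2.resize(s[250:390,175:295],None,fx=3.3,fy=3.3,interpolation=2)
cv2.imwrite('pics/c5.png',np.hstack([a,b])[:,:,::-1])
E
```

```text
clock: 3.92
eef_pos: [0.5338, -0.2578, 0.1092]
orientation: [2.22, -2.223, -0.005]
contact_force: [-0.0, 0.0, 0.4]
finger_gap: 0.498
t 3.92 pos [ 0.5338 -0.2578  0.1092] F [-0.009   0.0098  0.4467] gap 0.498
x axis [-0.0012 -1.     -0.0019] z [-0.0023  0.0019 -1.    ] jaw yaw -90.0688968988578
tool shift mm [ 0.6991 -0.2681 13.2316]
turn deg [ 0.1324  0.1111 -0.0688]
```

View pics/c5.png

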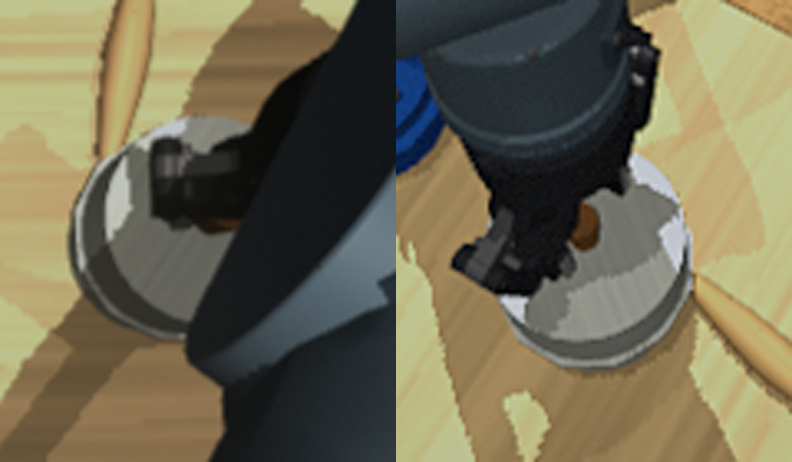

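```bash
python3 -m jog '[[0,0,0,0.005,0,0,0],[0,0,0,0.005,0,0,0],[0,0,0,0.003,0,0,0],[0,0,0,0.0015,0,0,0],[0,0,0,0,0,0,0]]'
python3 - <<'E'
from h import *
go(.534,-.2585,.094,-90)
E
```

```text
clock: 4.65
eef_pos: [0.534, -0.258, 0.0942]
orientation: [2.22, -2.223, -0.003]
contact_force: [0.9, 0.0, 0.0]
finger_gap: 0.502
t 4.65 pos [ 0.534  -0.258   0.0942] F [0.851  0.0226 0.0383] gap 0.502
x axis [-0.0011 -1.     -0.0014] z [-0.0016  0.0014 -1.    ] jaw yaw -90.06531763356998
tool shift mm [0.5078 0.0159 0.2032]
turn deg [ 0.0907  0.0792 -0.0653]
```

```bash
python3 -m jog '[[-0.4,0,0,0,0,0,0],[-0.6,0,0,0,0,0,0],[-1,0,0,0,0,0,0],[-1,0,0,0,0,0,0],[-1,0,0,0,0,0,0],[-1,0,0,0,0,0,0]]'; python3 -m jog '[[-1,0,0,0,0,0,0],[-1,0,0,0,0,0,0]]'
python3 - <<'E'
from h import *
go(.534,-.2585,.12,-90)
E
```

```text
clock: 5.4
eef_pos: [0.5342, -0.2581, 0.0945]
orientation: [2.22, -2.223, -0.003]
contact_force: [0.4, -0.9, 0.1]
finger_gap: 0.209
clock: 5.65
eef_pos: [0.5342, -0.2581, 0.0945]
orientation: [2.22, -2.223, -0.003]
contact_force: [0.3, 0.3, -0.7]
finger_gap: 0.207
t 5.65 pos [ 0.5342 -0.2581  0.0945] F [ 0.3047  0.3458 -0.702 ] gap 0.207
x axis [-0.0011 -1.     -0.0011] z [-0.0012  0.0011 -1.    ] jaw yaw -90.06276077251958
tool shift mm [  0.4101   0.2132 -25.4786]
turn deg [ 0.0672  0.0654 -0.0627]
```

```bash
python3 -m jog '[[-1,0,0,-0.003,0,0,0],[-1,0,0,-0.006,0,0,0],[-1,0,0,-0.006,0,0,0],[-1,0,0,-0.006,0,0,0],[-1,0,0,-0.003,0,0,0],[-1,0,0,0,0,0,0]]'
python3 - <<'E'
from h import *
go(.534,-.2585,.175,-90)
s=cap('scene','s3')['img']
cv2.imwrite('pics/c6.png',cv2.resize(s[220:400,120:340],None,fx=3,fy=3,interpolation=2)[:,:,::-1])
E
```

```text
clock: 6.4
eef_pos: [0.5343, -0.2582, 0.1206]
orientation: [-2.22, 2.223, 0.002]
contact_force: [0.4, 0.2, -1.5]
finger_gap: 0.209
t 6.4 pos [ 0.5343 -0.2582  0.1206] F [ 0.3616  0.1567 -1.5084] gap 0.209
x axis [-0.0012 -1.     -0.0009] z [-0.0008  0.0009 -1.    ] jaw yaw -90.0675661122643
tool shift mm [  0.2949   0.3467 -54.406 ]
turn deg [ 0.0451  0.0492 -0.0675]
```

View pics/c6.png

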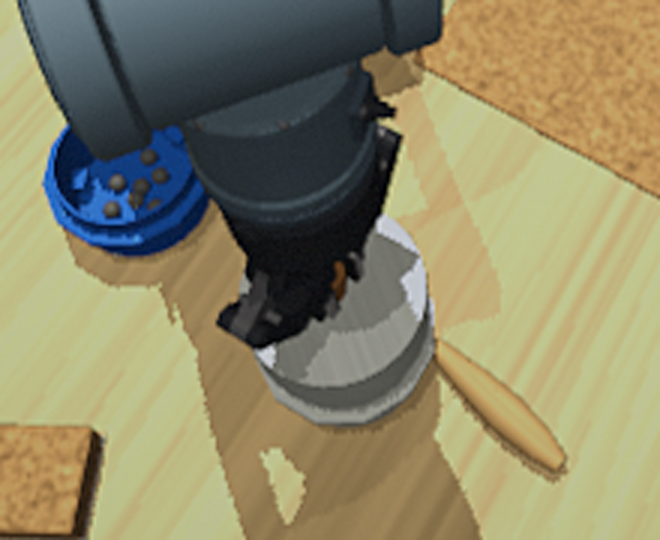

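```bash
python3 -m jog '[[-1,0,0,-0.006,0,0,0],[-1,0,0,-0.010,0,0,0],[-1,0,0,-0.010,0,0,0],[-1,0,0,-0.010,0,0,0],[-1,0,0,-0.010,0,0,0],[-1,0,0,-0.006,0,0,0],[-1,0,0,-0.003,0,0,0],[-1,0,0,0,0,0,0]]'
python3 - <<'E'
from h import *
go(.531,.0235,.175,-90)
s=cap('scene','s4')['img']
cv2.imwrite('pics/c7.png',cv2.resize(s[220:400,120:340],None,fx=3,fy=3,interpolation=2)[:,:,::-1])
E
```

```text
clock: 7.45
eef_pos: [0.5344, -0.2583, 0.1798]
orientation: [-2.22, 2.223, 0.001]
contact_force: [-0.1, 1.0, -0.7]
finger_gap: 0.206
t 7.45 pos [ 0.5344 -0.2583  0.1798] F [-0.0877  1.0337 -0.658 ] gap 0.206
x axis [-0.0011 -1.     -0.0005] z [-0.0004  0.0005 -1.    ] jaw yaw -90.06572085896491
tool shift mm [-281.7961    3.762     4.9739]
turn deg [ 0.0201  0.0282 -0.0657]
```

View pics/c7.png

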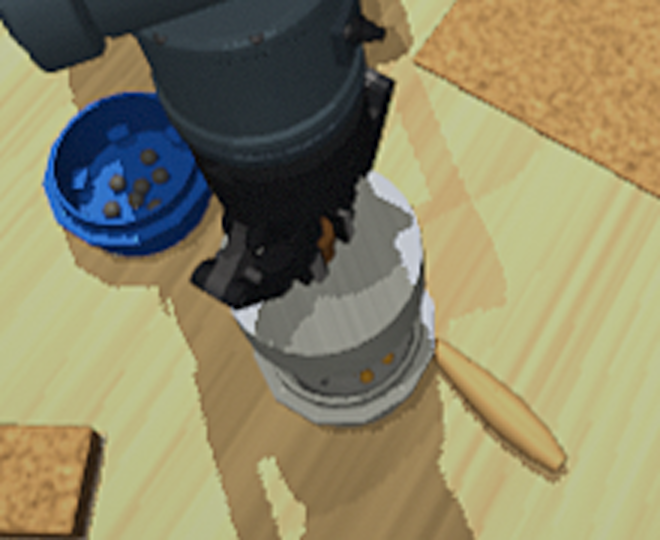

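The lid is clear of the tin and the tray is visible inside. Now I'll carry it sideways to the mat.

```bash
python3 -m jog '[[-1,-0.01,0,0,0,0,0],[-1,-0.025,0,0,0,0,0],[-1,-0.035,0.001,0,0,0,0],[-1,-0.035,0.001,0,0,0,0],[-1,-0.035,0.001,0,0,0,0],[-1,-0.035,0.001,0,0,0,0],[-1,-0.035,0,0,0,0,0],[-1,-0.03,0,0,0,0,0]]'; python3 -m jog '[[-1,-0.02,0,0,0,0,0],[-1,-0.01,0,0,0,0,0],[-1,-0.004,0,0,0,0,0],[-1,0,0,0,0,0,0],[-1,0,0,0,0,0,0]]';  python3 - <<'E'
from h import *
go(.531,.0235,.175,-90)
E
```

```text
clock: 8.5
eef_pos: [0.5262, -0.001, 0.1777]
orientation: [-2.22, 2.222, 0.012]
contact_force: [0.3, 0.1, -0.6]
finger_gap: 0.21
clock: 9.12
eef_pos: [0.5234, 0.0395, 0.1773]
orientation: [2.227, -2.216, -0.015]
contact_force: [-0.8, 0.5, -1.1]
finger_gap: 0.206
t 9.12 pos [0.5234 0.0395 0.1773] F [-0.8177  0.4974 -1.1276] gap 0.206
x axis [ 0.0051 -1.     -0.0066] z [-0.0068  0.0066 -1.    ] jaw yaw -89.70593322194645
tool shift mm [16.0151 -7.5105  2.1456]
turn deg [0.3897 0.3776 0.2953]
```

```bash
python3 -m jog '[[-1,0.006,-0.003,0.003,0.2,0.2,0.3],[-1,0.006,-0.003,0.008,0.2,0.2,0],[-1,0.003,-0.001,0.014,0,0,0],[-1,0,0,0.014,0,0,0],[-1,0,0,0.014,0,0,0],[-1,0,0,0.01,0,0,0],[-1,0,0,0.004,0,0,0],[-1,0,0,0,0,0,0]]';  python3 - <<'E'
from h import *
go(.531,.0235,.0535,-90)
c=cap('scene','s5'); cap('top','t5')
E
```

```text
clock: 10.12
eef_pos: [0.53, 0.0219, 0.1037]
orientation: [2.216, -2.224, -0.002]
contact_force: [-0.3, -0.1, 0.0]
finger_gap: 0.208
t 10.12 pos [0.53   0.0219 0.1037] F [-0.3282 -0.1431  0.0271] gap 0.208
x axis [-0.0032 -1.      0.0005] z [-0.0024 -0.0005 -1.    ] jaw yaw -90.18605531570125
tool shift mm [-1.6431 -1.1227 50.2305]
turn deg [ 0.1348 -0.0301 -0.1861]
```

View pics/s5.png

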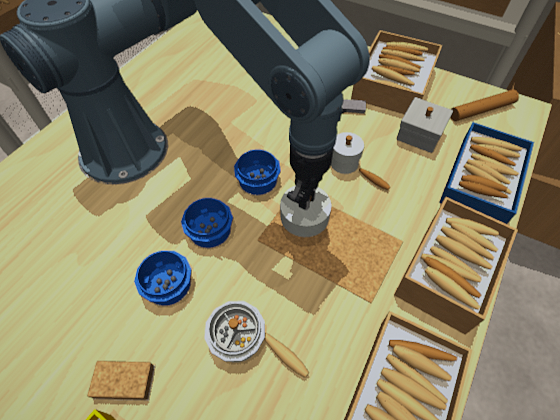

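The lid hangs over the left half of the mat at (306,210), and the open tin with its tray is at (236,330). Now I'll lower the lid.

```bash
python3 -m jog '[[-1,-0.001,-0.001,0.006,0,0,0],[-1,0,0,0.009,0,0,0],[-1,0,0,0.009,0,0,0],[-1,0,0,0.007,0,0,0],[-1,0,0,0.004,0,0,0],[-1,0,0,0.002,0,0,0],[-1,0,0,0,0,0,0]]';  python3 - <<'E'
from h import *
go(.531,.0235,.0535,-90)
E
```

```text
clock: 11.1
eef_pos: [0.5319, 0.0228, 0.0653]
orientation: [2.217, -2.224, 0.001]
contact_force: [1.1, -1.1, -0.8]
finger_gap: 0.209
t 11.1 pos [0.5319 0.0228 0.0653] F [ 1.0584 -1.1398 -0.8313] gap 0.209
x axis [-0.0032 -1.      0.001 ] z [-0.0001 -0.001  -1.    ] jaw yaw -90.18329257168547
tool shift mm [-0.7546  0.9466 11.8229]
turn deg [ 0.0058 -0.0551 -0.1833]
```

```bash
python3 -m jog '[[-1,0,0,0.003,0,0,0],[-1,0,0,0.003,0,0,0],[-1,0,0,0.002,0,0,0],[-1,0,0,0.001,0,0,0]]'; python3 -m jog '[[-1,0,0,0.001,0,0,0],[-1,0,0,0.001,0,0,0]]'; python3 -m jog '[[-1,0,0,0.001,0,0,0],[-1,0,0,0,0,0,0]]'
```

```text
clock: 11.6
eef_pos: [0.5325, 0.0227, 0.0564]
orientation: [-2.218, 2.225, -0.003]
contact_force: [-0.3, -0.2, -1.0]
finger_gap: 0.208
clock: 11.85
eef_pos: [0.5325, 0.0227, 0.0543]
orientation: [-2.218, 2.225, -0.003]
contact_force: [0.6, -0.5, -1.0]
finger_gap: 0.209
clock: 12.1
eef_pos: [0.5328, 0.0225, 0.0535]
orientation: [-2.218, 2.225, -0.004]
contact_force: [0.1, 1.1, -1.0]
finger_gap: 0.212
```

```bash
python3 -m jog '[[-1,0,0,0.001,0,0,0],[-1,0,0,0,0,0,0]]'; python3 -m jog '[[-1,0,0,0.001,0,0,0],[-1,0,0,0,0,0,0]]'
```

```text
clock: 12.35
eef_pos: [0.533, 0.0225, 0.0536]
orientation: [-2.218, 2.225, -0.004]
contact_force: [-0.6, -0.0, -1.4]
finger_gap: 0.208
clock: 12.6
eef_pos: [0.5333, 0.0225, 0.0535]
orientation: [-2.218, 2.224, -0.004]
contact_force: [-0.1, -0.9, -1.3]
finger_gap: 0.206
```

```bash
python3 -m jog '[[-1,0,0,0.0015,0,0,0],[-1,0,0,0.0015,0,0,0]]'
python3 - <<'E'
from h import *
go(.531,.0235,.0535,-90)
s=cap('scene','s6')['img']
cv2.imwrite('pics/c8.png',cv2.resize(s[150:330,240:420],None,fx=3.3,fy=3.3,interpolation=2)[:,:,::-1])
E
```

```text
clock: 12.85
eef_pos: [0.5334, 0.0225, 0.0534]
orientation: [2.219, -2.224, 0.004]
contact_force: [-8.4, 0.3, 20.1]
finger_gap: 0.207
t 12.85 pos [0.5334 0.0225 0.0534] F [-8.4206  0.3201 20.1324] gap 0.207
x axis [-0.0024 -1.      0.0019] z [ 0.0015 -0.0019 -1.    ] jaw yaw -90.13714304715623
tool shift mm [-1.0143  2.4264 -0.1496]
turn deg [-0.0837 -0.1098 -0.1371]
```

View pics/c8.png

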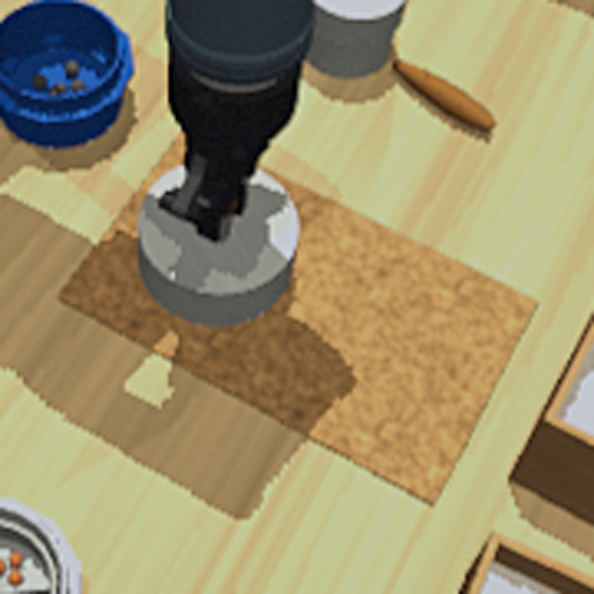

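The lid has touched the mat (20 N at TCP z 0.0534, as predicted). I'll ease off and open.

```bash
python3 -m jog '[[-1,0,0,-0.0003,0,0,0],[-0.5,0,0,0,0,0,0],[-0.2,0,0,0,0,0,0],[0,0,0,0,0,0,0],[0,0,0,0,0,0,0]]'; python3 -m jog '[[0,0,0,-0.004,0,0,0],[0,0,0,-0.01,0,0,0],[0,0,0,-0.02,0,0,0],[0,0,0,-0.03,0,0,0],[0,0,0,-0.03,0,0,0],[0,0,0,-0.015,0,0,0],[0,0,0,-0.005,0,0,0],[0,0,0,0,0,0,0]]'
python3 - <<'E'
from h import *
go(.534,-.2585,.150,-90)
s=cap('scene','s7')['img']
cv2.imwrite('pics/c9.png',cv2.resize(s[150:400,180:420],None,fx=2.4,fy=2.4,interpolation=2)[:,:,::-1])
E
```

```text
clock: 13.52
eef_pos: [0.5335, 0.0225, 0.0531]
orientation: [2.219, -2.224, 0.004]
contact_force: [1.1, 0.3, -0.1]
finger_gap: 0.504
clock: 14.52
eef_pos: [0.5331, 0.0227, 0.1728]
orientation: [-2.218, 2.224, -0.005]
contact_force: [-0.0, 0.5, 0.2]
finger_gap: 0.503
t 14.53 pos [0.5331 0.0227 0.1728] F [-0.0051  0.4745  0.2364] gap 0.503
x axis [-0.0026 -1.      0.002 ] z [ 0.0025 -0.002  -1.    ] jaw yaw -90.14748023588062
tool shift mm [281.1777  -1.544   23.4027]
turn deg [-0.1426 -0.114  -0.1473]
```

View pics/c9.png

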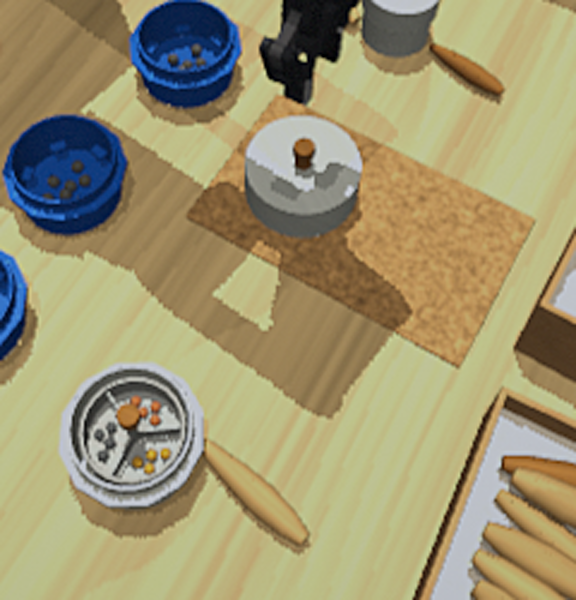

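The lid is standing upright on the mat. The tray's grip is at about (233,322) in the scene view. I'll locate it in both views.

Run:
```python
from h import *
t=cap('top','t7')['img']; s=cv2.imread('pics/s7.png')[:,:,::-1]
a=cv2.resize(t[130:230,390:490],None,fx=4,fy=4,interpolation=2);b=cv2.resize(s[280:380,185:285],None,fx=4,fy=4,interpolation=2)
cv2.imwrite('pics/c10.png',np.hstack([a,b])[:,:,::-1])
```

```text
(no output)
```

View pics/c10.png

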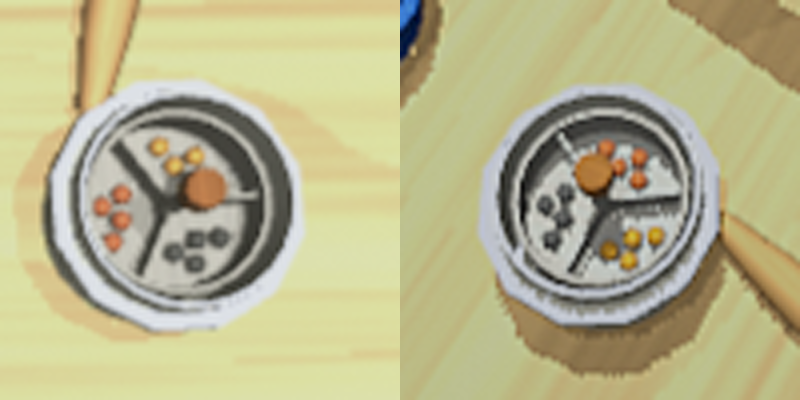

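View pics/t7.png

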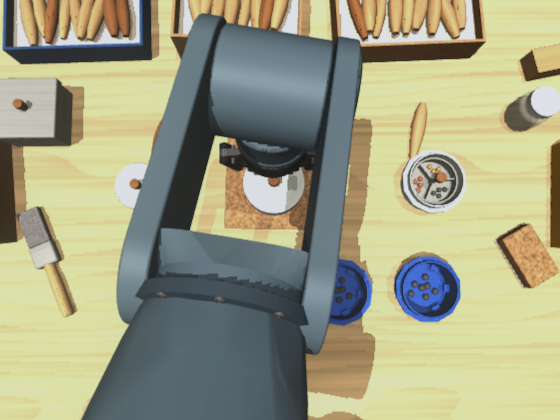

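Run:
```python
from h import *
np.set_printoptions(precision=4,suppress=True)
print('grip',at('top',441.3,176.9,.084),at('scene',233.4,323.2,.084))
print('bead',at('top',390+173/4,130+205/4,.045),at('scene',185+200/4,280+205/4,.045))
print('lid knob',at('top',275,181,.077),at('scene',306.5,212.5,.077))
```

```text
grip [ 0.5329 -0.2571  0.084 ] [ 0.5356 -0.2583  0.084 ]
bead [ 0.5321 -0.2569  0.045 ] [ 0.536  -0.2608  0.045 ]
lid knob [0.5298 0.0194 0.077 ] [0.5353 0.0173 0.077 ]
```

```bash
python3 -m jog '[[0,0.015,0,0,0,0,0],[0,0.03,0,0,0,0,0],[0,0.045,0,0,0,0,0],[0,0.045,0,0,0,0,0],[0,0.045,0,0,0,0,0],[0,0.04,0,0,0,0,0],[0,0.025,0,0,0,0,0],[0,0.012,0,0,0,0,0]]'; python3 -m jog '[[0,0.005,0,0,0,0,0],[0,0,0,0,0,0,0]]';  python3 - <<'E'
from h import *
go(.534,-.2577,.130,-90)
E
```

```text
clock: 15.62
eef_pos: [0.527, -0.2466, 0.1651]
orientation: [2.215, -2.22, -0.012]
contact_force: [0.4, 0.4, 0.2]
finger_gap: 0.505
clock: 15.88
eef_pos: [0.5263, -0.2519, 0.1641]
orientation: [2.214, -2.221, -0.016]
contact_force: [0.2, 0.8, -0.4]
finger_gap: 0.496
t 15.88 pos [ 0.5263 -0.2519  0.1641] F [ 0.1708  0.8461 -0.3703] gap 0.496
x axis [-0.0032 -1.     -0.0029] z [-0.0112  0.003  -0.9999] jaw yaw -90.18358009427853
tool shift mm [ 5.8971 -8.1256 33.9624]
turn deg [ 0.6393  0.1681 -0.1826]
```

```bash
python3 -m jog '[[0,0.003,-0.004,0.006,0.3,0.1,-0.1],[0,0.003,-0.004,0.01,0.3,0,0],[0,0,0,0.01,0,0,0],[0,0,0,0.006,0,0,0],[0,0,0,0.003,0,0,0],[0,0,0,0,0,0,0],[0,0,0,0,0,0,0]]';  python3 - <<'E'
from h import *
go(.534,-.2577,.100,-90)
E
```

```text
clock: 16.75
eef_pos: [0.5349, -0.2552, 0.1258]
orientation: [-2.223, 2.218, 0.004]
contact_force: [0.3, -0.2, 0.1]
finger_gap: 0.502
t 16.75 pos [ 0.5349 -0.2552  0.1258] F [ 0.3446 -0.2084  0.0542] gap 0.502
x axis [ 0.0024 -1.     -0.0024] z [-0.0011  0.0024 -1.    ] jaw yaw -89.86441435980609
tool shift mm [ 2.5962  0.8461 25.8017]
turn deg [0.0607 0.135  0.1357]
```

```bash
python3 -m jog '[[0,0.0026,0.0009,0.004,0,0.1,0.1],[0,0,0,0.008,0,0,0],[0,0,0,0.008,0,0,0],[0,0,0,0.005,0,0,0],[0,0,0,0.002,0,0,0],[0,0,0,0,0,0,0]]';  python3 - <<'E'
from h import *
go(.534,-.2577,.059,-90)
s=cap('scene','s8')['img']
t=cap('top','t8')['img']
a=cv2.resize(t[130:230,390:490],None,fx=4,fy=4,interpolation=2);b=cv2.resize(s[280:380,185:285],None,fx=4,fy=4,interpolation=2)
cv2.imwrite('pics/c11.png',np.hstack([a,b])[:,:,::-1])
E
```

```text
clock: 17.5
eef_pos: [0.5338, -0.2581, 0.097]
orientation: [2.221, -2.221, -0.001]
contact_force: [0.5, -0.2, 0.0]
finger_gap: 0.502
t 17.5 pos [ 0.5338 -0.2581  0.097 ] F [ 0.5009 -0.2038  0.0314] gap 0.502
x axis [ 0.0002 -1.     -0.0004] z [-0.0009  0.0004 -1.    ] jaw yaw -89.98574451792473
tool shift mm [-0.368  -0.199  37.9798]
turn deg [0.0525 0.0221 0.0143]
```

View pics/c11.png

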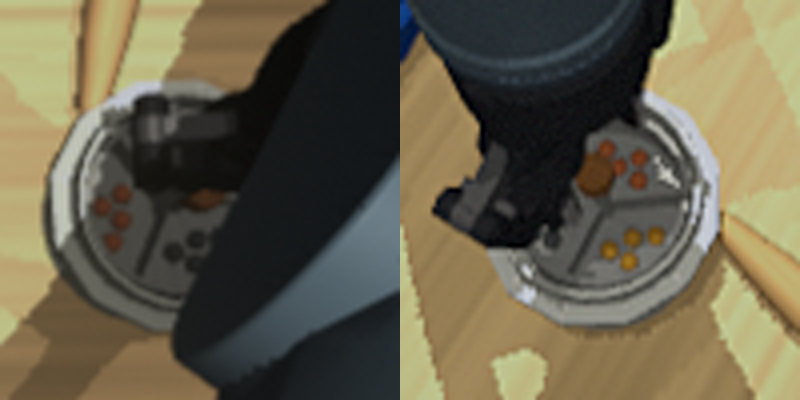

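```bash
python3 -m jog '[[0,0,0,0.004,0,0,0],[0,0,0,0.006,0,0,0],[0,0,0,0.006,0,0,0],[0,0,0,0.003,0,0,0],[0,0,0,0,0,0,0]]'; python3 -m jog '[[-0.2,0,0,0.004,0,0,0],[-0.2,0,0,0.004,0,0,0],[-0.2,0,0,0.002,0,0,0],[-0.2,0,0,0,0,0,0]]'
python3 - <<'E'
from h import *
go(.534,-.2577,.059,-90)
E
```

```text
clock: 18.23
eef_pos: [0.5341, -0.2582, 0.0771]
orientation: [2.222, -2.221, -0.0]
contact_force: [0.4, -0.3, 0.5]
finger_gap: 0.499
clock: 18.73
eef_pos: [0.5342, -0.2583, 0.0666]
orientation: [2.222, -2.221, 0.0]
contact_force: [-0.6, -0.4, -0.5]
finger_gap: 0.398
t 18.73 pos [ 0.5342 -0.2583  0.0666] F [-0.6008 -0.366  -0.5051] gap 0.398
x axis [ 0.0002 -1.      0.0003] z [-0.     -0.0003 -1.    ] jaw yaw -89.98570243231117
tool shift mm [-0.6327  0.1776  7.559 ]
turn deg [ 0.0014 -0.0179  0.0143]
```

```bash
python3 -m jog '[[-0.2,0,0,0.003,0,0,0],[-0.2,0,0,0.003,0,0,0],[-0.2,0,0,0.001,0,0,0],[-0.2,0,0,0,0,0,0]]'; python3 -m jog '[[-0.5,0,0,0,0,0,0],[-1,0,0,0,0,0,0],[-1,0,0,0,0,0,0],[-1,0,0,0,0,0,0],[-1,0,0,0,0,0,0],[-1,0,0,0,0,0,0]]'
python3 - <<'E'
from h import *
go(.534,-.2577,.059,-90)
E
```

```text
clock: 19.23
eef_pos: [0.5343, -0.2584, 0.0592]
orientation: [2.222, -2.221, 0.001]
contact_force: [0.5, 0.1, 0.5]
finger_gap: 0.402
clock: 19.98
eef_pos: [0.5343, -0.2583, 0.0593]
orientation: [2.222, -2.221, 0.001]
contact_force: [0.2, -1.1, -0.5]
finger_gap: 0.186
t 19.98 pos [ 0.5343 -0.2583  0.0593] F [ 0.2458 -1.056  -0.4957] gap 0.186
x axis [ 0.0004 -1.      0.0004] z [ 0.0003 -0.0004 -1.    ] jaw yaw -89.97907746001334
tool shift mm [-0.6071  0.3219  0.3445]
turn deg [-0.0169 -0.0246  0.0209]
```

The gap of 0.186 against 0.207 for the 20 mm knob fits the 18 mm grip. I'll lift.

```bash
python3 -m jog '[[-1,0,0,-0.003,0,0,0],[-1,0,0,-0.006,0,0,0],[-1,0,0,-0.008,0,0,0],[-1,0,0,-0.010,0,0,0],[-1,0,0,-0.010,0,0,0],[-1,0,0,-0.008,0,0,0],[-1,0,0,-0.003,0,0,0],[-1,0,0,0,0,0,0]]'; python3 -m jog '[[-1,0,0,-0.004,0,0,0],[-1,0,0,-0.008,0,0,0],[-1,0,0,-0.010,0,0,0],[-1,0,0,-0.010,0,0,0],[-1,0,0,-0.006,0,0,0],[-1,0,0,-0.003,0,0,0],[-1,0,0,0,0,0,0]]'
python3 - <<'E'
from h import *
go(.661,.0205,.145,-90)
s=cap('scene','s9')['img']
cv2.imwrite('pics/c12.png',cv2.resize(s[200:400,130:330],None,fx=3,fy=3,interpolation=2)[:,:,::-1])
E
```

```text
clock: 20.98
eef_pos: [0.5346, -0.2586, 0.1116]
orientation: [-2.222, 2.221, -0.003]
contact_force: [0.0, -0.1, -2.1]
finger_gap: 0.183
clock: 21.85
eef_pos: [0.5345, -0.2585, 0.1554]
orientation: [2.222, -2.221, 0.003]
contact_force: [-0.2, -0.0, -1.5]
finger_gap: 0.186
t 21.85 pos [ 0.5345 -0.2585  0.1554] F [-0.2019 -0.0382 -1.5318] gap 0.186
x axis [ 0.0003 -1.      0.0013] z [ 0.0012 -0.0013 -1.    ] jaw yaw -89.98066776971986
tool shift mm [-278.9751 -126.6129   10.2026]
turn deg [-0.07   -0.0743  0.0194]
```

View pics/c12.png

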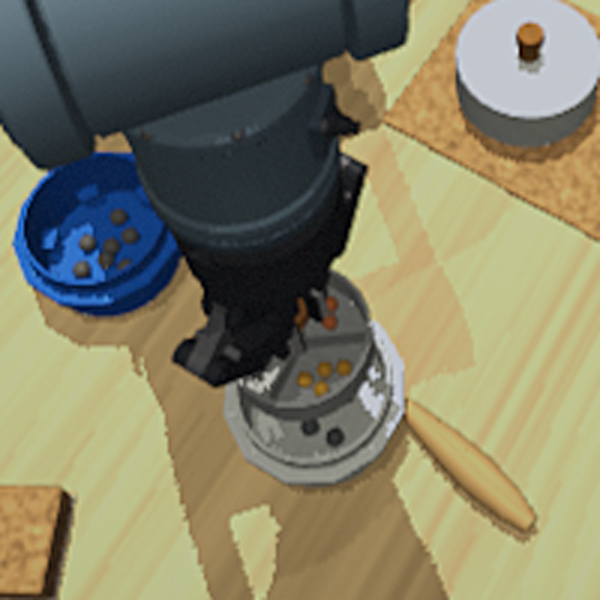

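```bash
python3 -m jog '[[-1,-0.008,-0.008,0,0,0,0],[-1,-0.02,-0.015,0,0,0,0],[-1,-0.03,-0.02,0,0,0,0],[-1,-0.035,-0.02,0,0,0,0],[-1,-0.035,-0.02,0,0,0,0],[-1,-0.035,-0.018,0,0,0,0],[-1,-0.03,-0.01,0,0,0,0],[-1,-0.03,-0.005,0,0,0,0]]'; python3 -m jog '[[-1,-0.02,-0.003,0,0,0,0],[-1,-0.01,0,0,0,0,0],[-1,-0.004,0,0,0,0,0],[-1,0,0,0,0,0,0],[-1,0,0,0,0,0,0]]';  python3 - <<'E'
from h import *
go(.661,.0205,.10,-90)
E
```

```text
clock: 22.9
eef_pos: [0.655, -0.0259, 0.1515]
orientation: [2.217, -2.225, -0.005]
contact_force: [0.1, 0.5, -0.9]
finger_gap: 0.181
clock: 23.52
eef_pos: [0.6579, 0.0108, 0.1505]
orientation: [2.218, -2.222, -0.007]
contact_force: [-0.5, 0.5, -2.4]
finger_gap: 0.189
t 23.52 pos [0.6579 0.0108 0.1505] F [-0.5235  0.5035 -2.3782] gap 0.189
x axis [-0.0015 -1.     -0.0016] z [-0.0043  0.0016 -1.    ] jaw yaw -90.08342826784059
tool shift mm [-9.5916 -3.3139 50.4574]
turn deg [ 0.246   0.0901 -0.0832]
```

```bash
python3 -m jog '[[-1,-0.004,-0.001,0.004,0.1,0,0],[-1,-0.004,-0.001,0.010,0.1,0,0],[-1,-0.001,-0.001,0.012,0,0,0],[-1,0,0,0.012,0,0,0],[-1,0,0,0.012,0,0,0],[-1,0,0,0.008,0,0,0],[-1,0,0,0.003,0,0,0],[-1,0,0,0,0,0,0]]';  python3 - <<'E'
from h import *
go(.661,.0205,.0413,-90)
s=cap('scene','s10')['img']
cv2.imwrite('pics/c13.png',cv2.resize(s[150:330,240:420],None,fx=3.3,fy=3.3,interpolation=2)[:,:,::-1])
E
```

```text
clock: 24.52
eef_pos: [0.6601, 0.019, 0.0836]
orientation: [2.217, -2.225, -0.005]
contact_force: [0.3, 0.6, -1.4]
finger_gap: 0.186
t 24.52 pos [0.6601 0.019  0.0836] F [ 0.3078  0.5642 -1.3613] gap 0.186
x axis [-0.0036 -1.     -0.0017] z [-0.0031  0.0017 -1.    ] jaw yaw -90.20519258586431
tool shift mm [-1.4182 -1.0637 42.2786]
turn deg [ 0.1754  0.098  -0.205 ]
```

View pics/c13.png

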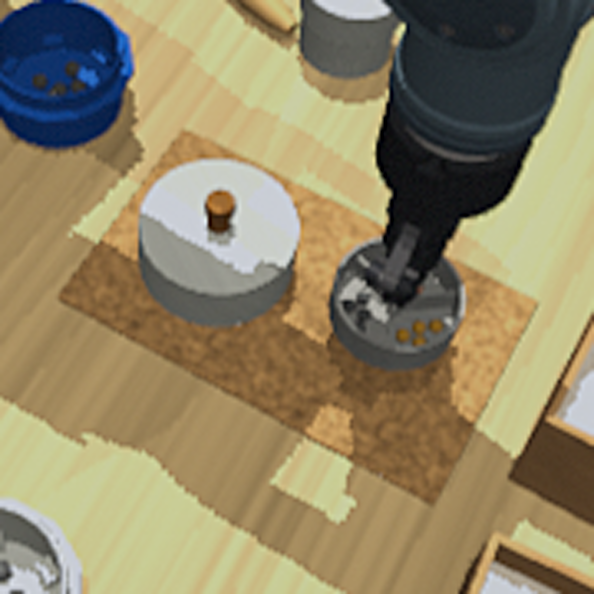

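The tray hangs over the right half of the mat, well clear of the lid. I'll lower it gently.

```bash
python3 -m jog '[[-1,-0.001,-0.001,0.005,0,0,0],[-1,0,0,0.008,0,0,0],[-1,0,0,0.008,0,0,0],[-1,0,0,0.006,0,0,0],[-1,0,0,0.003,0,0,0],[-1,0,0,0.001,0,0,0],[-1,0,0,0,0,0,0]]'
python3 - <<'E'
from h import *
go(.661,.0205,.0413,-90)
E
```

```text
clock: 25.45
eef_pos: [0.6618, 0.02, 0.0514]
orientation: [-2.217, 2.225, 0.003]
contact_force: [-0.4, -0.6, -0.4]
finger_gap: 0.184
t 25.45 pos [0.6618 0.02   0.0514] F [-0.3876 -0.6007 -0.4338] gap 0.184
x axis [-0.0037 -1.     -0.0015] z [-0.0013  0.0015 -1.    ] jaw yaw -90.20915507796425
tool shift mm [-0.467   0.7561 10.1193]
turn deg [ 0.0767  0.0835 -0.2091]
```

```bash
python3 -m jog '[[-1,0,0,0.003,0,0,0],[-1,0,0,0.003,0,0,0],[-1,0,0,0.001,0,0,0],[-1,0,0,0,0,0,0]]'; python3 -m jog '[[-1,0,0,0.001,0,0,0],[-1,0,0,0.001,0,0,0]]'; python3 -m jog '[[-1,0,0,0.001,0,0,0],[-1,0,0,0.001,0,0,0]]'
```

```text
clock: 25.95
eef_pos: [0.6621, 0.02, 0.0445]
orientation: [-2.217, 2.225, 0.002]
contact_force: [-0.5, -1.0, -1.2]
finger_gap: 0.183
clock: 26.2
eef_pos: [0.6623, 0.02, 0.0426]
orientation: [-2.217, 2.225, 0.001]
contact_force: [-1.1, -0.6, -1.0]
finger_gap: 0.183
clock: 26.45
eef_pos: [0.6625, 0.0201, 0.0413]
orientation: [-2.217, 2.224, 0.001]
contact_force: [-4.7, 2.4, 6.9]
finger_gap: 0.183
```

Contact is at z 0.0413 with 7 N, as predicted. Now I'll release and retreat.

```bash
python3 -m jog '[[-1,0,0,0,0,0,0],[-0.5,0,0,0,0,0,0],[-0.3,0,0,0,0,0,0],[-0.2,0,0,0,0,0,0],[-0.2,0,0,0,0,0,0]]'; python3 -m jog '[[-0.2,0,0,-0.004,0,0,0],[-0.2,0,0,-0.01,0,0,0],[-0.2,0,0,-0.02,0,0,0],[-0.2,0,0,-0.03,0,0,0],[-0.2,0,0,-0.04,0,0,0],[-0.2,0,0,-0.04,0,0,0],[-0.2,0,0,-0.02,0,0,0],[-0.2,0,0,0,0,0,0]]'; python3 -m jog '[[-0.2,0.03,0,0,0,0,0],[-0.2,0.05,0,0,0,0,0],[-0.2,0.05,0,0,0,0,0],[-0.2,0.02,0,0,0,0,0],[-0.2,0,0,0,0,0,0],[-0.2,0,0,0,0,0,0]]'
python3 - <<'E'
from h import *
go(.661,.0205,.0413,-90)
cap('scene','s11');cap('top','t11')
E
```

```text
clock: 27.08
eef_pos: [0.663, 0.0199, 0.0415]
orientation: [-2.216, 2.224, -0.0]
contact_force: [0.3, 0.1, -0.7]
finger_gap: 0.403
clock: 28.08
eef_pos: [0.6643, 0.0196, 0.2206]
orientation: [-2.213, 2.22, -0.011]
contact_force: [0.7, -0.1, -0.2]
finger_gap: 0.403
clock: 28.82
eef_pos: [0.6621, -0.1308, 0.2183]
orientation: [-2.216, 2.217, -0.004]
contact_force: [-0.4, 1.2, 0.3]
finger_gap: 0.403
t 28.82 pos [ 0.6621 -0.1308  0.2183] F [-0.4454  1.1758  0.2774] gap 0.403
x axis [-0.0003 -1.     -0.0028] z [ 0.0066  0.0028 -1.    ] jaw yaw -90.01633256931873
tool shift mm [-150.8228    2.3206  177.4108]
turn deg [-0.3753  0.1613 -0.0169]
```

View pics/s11.png

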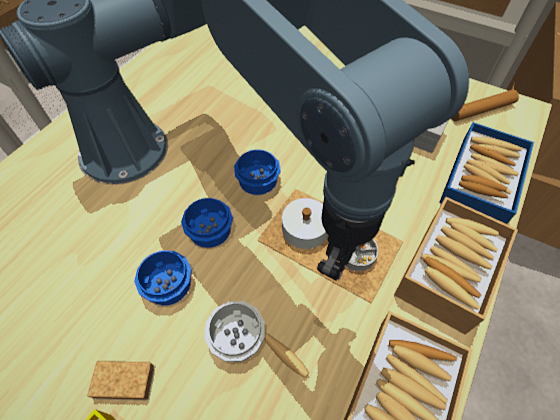

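View pics/t11.png

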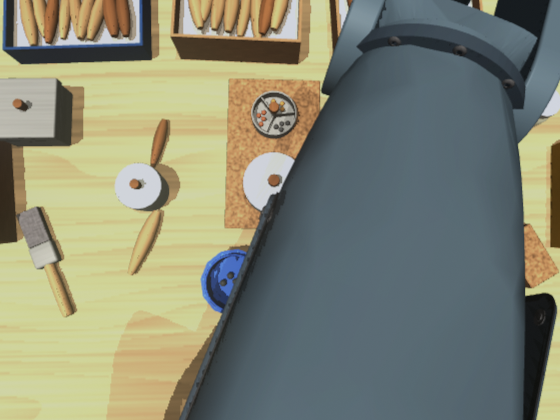

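```bash
python3 -m jog '[[-0.2,0,0,0,0,0,0],[-0.2,0,0,0,0,0,0]]'
python3 - <<'E'
from h import *
np.set_printoptions(precision=4,suppress=True)
cap('scene','s12'); t=cv2.imread('pics/t11.png'); cv2.imwrite('pics/c14.png',cv2.resize(t[70:240,210:350],None,fx=3.5,fy=3.5,interpolation=2))
print('tray grip',at('top',274,105,.066),'knob',at('top',274.5,180,.077),'tin bead',at('scene',235.5,331.5,.045))
E
```

```text
clock: 29.18
eef_pos: [0.6625, -0.1282, 0.2186]
orientation: [-2.22, 2.213, -0.005]
contact_force: [-0.9, 0.6, -0.9]
finger_gap: 0.4
tray grip [0.6635 0.0196 0.066 ] knob [0.5315 0.0202 0.077 ] tin bead [ 0.537  -0.2608  0.045 ]
```

View pics/c14.png

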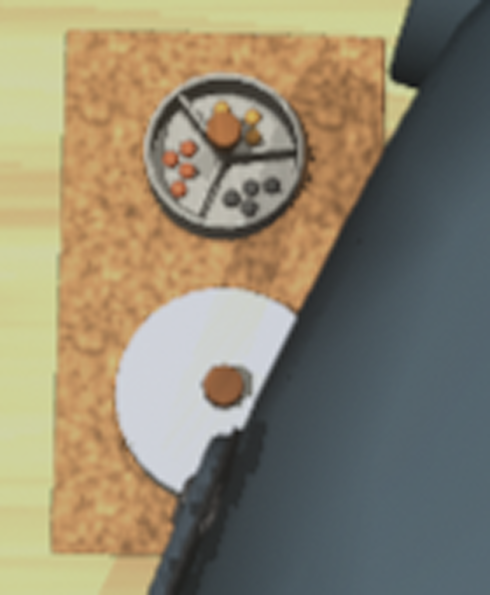

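The tray, with its grip at crop (224,128), and the lid, with its knob at crop (224,385), stand flat on the mat about 132 mm apart. Both are well inside its edges and the tin hasn't moved, so I'm handing in.

```bash
python3 -c "
from workcell import ctrl
print(ctrl.sign_off())"
```

```text
the job is handed in; nothing more can be done
None
```

The lid came off the tin first, then the inner tray. Both now stand upright on the cork mat, released, and I handed the job in at about 29 s of the 72 s allowed. The hand-in reports no verdict.

- **Lid and tray:** the last pictures put the lid at about (0.53, 0.02) and the tray at about (0.66, 0.02). They are about 132 mm apart and lie well inside the mat's edges. Contact with the mat read about 20 N for the lid and 7 N for the tray, both below the 60 N limit.
- **Tin:** it is still upright with the slugs showing. Its bead measured within about 1 mm of the reading from the same camera just after the lid came off.
- **Gripper:** it was clear of everything, about 0.22 m up, and the force reading was only noise.

What went wrong or disagreed:

- **Typing error:** one early row was typed in millimetres. It was clipped to a single row's travel in free air and did no harm.
- **Drift:** fast moves left up to about 17 mm and 1° of drift. I corrected this before each grasp and placing.
- **Cameras:** the two cameras differ by 3–5 mm in x. For the lid on the mat they also read 2–5 mm lower in y than the arm did. This is well inside the tolerances.

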